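# Pin the board carrier to its inspection stand

### The arm

A 6-joint arm with a two-finger parallel gripper is mounted at the origin on the work surface. World frame = base frame: x ahead of the robot, y to its left, z up, the work surface at z = 0. Lengths are in m, angles in degrees, forces in N, time in s.
With the tool pointing down it reaches from about 0.4 to 0.825 m from the base axis. Payload 7 kg.
Tool frame: the origin (TCP) lies between the finger pads; the fingertips stand 11 mm ahead of it and the grasp point (between the pads) lies 8 mm behind it; z points along the fingers, y is the direction in which the jaws open and shut (so a half turn about z gives the same grasp; the last joint's range is limited). The gripper opens to 88 mm and grips with 3 to 60 N. Pads are 19 mm wide; open, the fingers measure 130 mm over their backs; the gripper's body (78 mm by 193 mm) begins 47 mm behind the grasp point.
Start: joints at [89.502, 20.546, 0.682, 0, -70.136, -16.507], TCP at [0.197, 0.645, 0.238] pointing down, gripper open.
Joint ranges: [-176.03, 176.03], [-82.01, 121.73], [-58.28, 71.71], [-173.87, 95.51], [-174.79, -0.11], [-173.66, 173.66]. Speed limits (degrees/s): [136.94, 136.94, 172.46, 180, 180, 180].

### API

Orientations are given as [roll, pitch, yaw] about the fixed x, y, z axes, in that order (R = Rz(yaw) Ry(pitch) Rx(roll)).
In Python, from plant import r gives the robot as it stands.
- The arm moves only by the shell command python3 -m inch 'ROWS' [OPENING] [FORCE]. ROWS is JSON, a list of rows, each an object of numbers: "x", "y", "z": the shift along the tool's x, y, z as a fraction of full scale; "yaw": the turn about the tool's z as a fraction of full scale. In form: [{"x": .., "y": .., "z": .., "yaw": ..}, ...]. A call has 1 to 5 rows; each row shifts and turns the pose as measured when the row begins, along the tool's axes as they then stand; what a row does not reach is not made up. Full scale, the value 1, is 0.025 m for a shift and 4 degrees for a turn. A row lasts 1/12 s, in which the tool goes at most 41.7 mm and 7.16 degrees, less where a joint would pass 70% of its speed; a pose out of reach is approached as far as the arm can. A call with a number of a shift or a turn outside -1 to 1 is refused whole. A call with a gripper value outside its range is refused whole. OPENING is the opening, from -1 (shut) to 1 (fully open), set as the call begins (- or left out, the last holds). The fingers move at their own pace and stop on an object; FORCE is the grip in N (left out, the last holds). Time passes only in rows, so rows that do not move let the fingers close. It gives the time, the measured TCP pose, the force and the opening at its end, in the units of the state.
- r.get_state(): the state, without advancing time (a new reading comes with each control period).
- r.capture(name): name is "side" or "top" or "wrist"; returns (picture, depth): 420x560x3 uint8, red, green, blue; 420x560 float32, m along the optical axis (not along the pixel's ray), 0 where there is no reading.
- r.camera_info(name): a dict with "mtx" (3x3 intrinsics, pixels), "k1" (the pictures are not rectified: a ray, as slopes to the right and down, at radius r is drawn at 1 + k1 r^2 times it, then the intrinsics apply), "pose" (4x4, takes a point from camera to world coordinates). Camera axes: x right, y down, z forward; pixel columns grow to the right and rows downward; lengths in m; the calibration is good to about 2 mm. A picture is of the moment at which its call begins: read the wrist's pose just before it. camera_info takes no time and is no camera call; for the wrist camera it gives the pose at the moment of the call.
- r.close_job(): hands the job in, once; it reports no verdict.
The state is a dict: "time_s": time; "joints": joint angles; "qd": joint speeds; "joint_torque": joint torques, N m; "tcp_pos": TCP position; "eef_rot": TCP orientation; "contact_force": force on the tool from outside, world axes, zero at the start; "moment": the same for the moment, N m; "gripper_width": finger opening in m.
Only numpy, scipy, OpenCV 4.12 (cv2) and the standard library are available. Lean on these libraries where they do the work, as an engineer would, in place of code of your own. Each camera call takes 0.05 s, during which the arm holds its last target. There are 200 camera calls.

### The job

Take the locking pin (the one with the straight cylindrical handle) from the rack and push it through the hole in the board carrier into the socket hidden beneath in the stand, until its collar lies flush on the carrier, then let go. The holes do not line up at first: with the pin in the carrier's hole, slide the carrier about to feel for the socket, pressing gently (never over 40 N). Leave the carrier lying flat on the stand and do not disturb the other things.

Things in the scene. Friction and masses are not known exactly. Their poses are not given: they have to be found in the camera images.
- pin_grip (a point): Locking pin, plain steel, upright in the rack: cylindrical handle 18 mm across, 43 mm tall; under it a collar 30 mm across, 5 mm thick; below, a shaft 12 mm across, 42 mm long, its end bevelled to 9 mm over the last 2.5 mm. 0.12 kg. This point: on the axis, half-way up the handle, 69 mm above the tip, 27 mm above the collar's underside. z: up along the pin.
- pin_tip (a point): Centre of the flat lower end of the locking pin's shaft; z upwards along the pin.
- carrier_hole (a point): Upper mouth (centre) of the hole in the board carrier, a loose aluminium plate 150 x 110 x 16 mm (x, y, z), about 0.5 kg, bearing a green circuit board. The hole, 13 mm across, goes straight through, 45 mm from the plate's middle towards -x, where the plate is bare. The carrier slides flat on the stand, up to 9 mm from the middle, between stops; its top is 56 mm above the bench.
- stand: Fixed grey block 208 x 156 x 40 mm under the carrier; eight low steel stops (12 mm, lower than the carrier's top), black knob on its +x side. Origin on the bench under the middle. Hidden under the carrier: one socket, a vertical hole 13 mm across, 30 mm deep, through steel whose flat top is 39.5 mm above the bench.
- stand_nominal (a point): Point fixed to the stand, 45 mm from its middle towards its -x, 40 mm above the bench, hidden under the carrier. The socket's axis is 4.5 mm from it in a direction that cannot be seen and differs each time; the carrier's hole starts within 1.5 mm of it.
- rack: Fixed aluminium block 70 x 160 x 50 mm, origin under its centre, with two upright through holes 14 mm wide on its y axis, 45 mm either side of the centre. The pins hang in them with their collars resting on its top, so the locking pin's tip is 8 mm above the bench.
- ballpin: Ball pin, a bystander in the rack's other hole: a black ball 24 mm in diameter on a steel pin with a collar, 78 mm in all, its origin at its lower tip. To be left alone.
- bottle: Small clear plastic bottle, 40 mm wide and 70 mm tall with a white cap; origin under its base. To be left alone.
- tray: Grey parts tray 90 x 130 x 30 mm with a divider; origin under its centre. To be left alone.
- driver: Screwdriver with a red handle lying on the bench along its x. To be left alone.
Mind the look-alikes: they are no part of the job. What is shaped like the part that bears carrier_hole but purple is not meant. Leave any blue look-alike of the part that bears pin_grip alone.

How it is judged (in metres and radians):
On the way, in this order (a step that is already met when the one before it is completed fails the run):
1. the pin's tip is inside the carrier's hole (horizontal distance between pin_tip and carrier_hole below 0.003 m and z of pin_tip in the frame of carrier_hole below -0.006 m), for 0.1 s.
2. the pin's tip has passed through the carrier at least 15 mm down into the stand's socket (horizontal distance between pin_tip and carrier_hole below 0.004 m and z of pin_tip in the frame of stand below 0.024 m and horizontal distance between pin_tip and stand_nominal below 0.008 m), for 0.1 s.
At the end, for the whole second after the job is handed in: The pin stands upright (within 0.08 rad) through the carrier's hole and in the stand's socket with its collar down on the carrier (within 2.5 mm), within 8 mm of the stand's nominal point; the carrier lies flat on the stand (within 2.5 mm and 0.03 rad); pin and carrier are at rest and released (z of pin_tip in the frame of carrier_hole below -0.0395 m and horizontal distance between pin_tip and carrier_hole below 0.003 m and horizontal distance between pin_tip and stand_nominal below 0.008 m and angle between pin_tip's own z axis and vertical below 0.08 rad and angle between carrier_hole's own z axis and vertical below 0.03 rad and z of carrier_hole in the frame of stand between 0.0535 and 0.0585 m and linear speed of each of pin, carrier below 0.02 m/s); the robot touches nothing.
It fails at once if the pin is pressed against the stand with more than 40 N (contact force between pin and stand above 40 N).
It fails at once if the pin is pressed against the carrier with more than 40 N (contact force between pin and carrier above 40 N).
It fails at once if the carrier is lifted off the stand by more than 8 mm (z of carrier_hole in the frame of stand above 0.064 m).
It fails at once if another thing on the bench is moved by more than 20 mm (distance of any of ballpin, bottle, tray, driver from where it was at the start of the episode above 0.02 m).
It also fails if it takes over 64 s, if anything falls off the work surface, if the arm or the gripper's body presses on something with over 40 N, if the wrist force passes 120 N, or if a joint passes its speed limit or range.

## Working session

There is one attempt and no reset: what is moved stays moved. The work goes in short steps, Python scripts to look and compute and a shell command to move; the robot and the scene stay as the last step left them, time stands still between calls to the robot, and variables do not carry over. Pictures are saved under pics/ and viewed, about 8 in all and at most 12, crops included, and the job is handed in when it is done.

```bash
ls; mkdir -p pics; cat > h.py <<'E'
import numpy as np, cv2
from plant import r
def grab(name,out):
    info=r.camera_info(name); im,d=r.capture(name)
    cv2.imwrite('pics/'+out+'.png',im[:,:,::-1]); np.savez('pics/'+out+'.npz',d=d,im=im,mtx=info['mtx'],k1=info['k1'],pose=info['pose'])
def ray(z,u,v):
    K=np.array(z['mtx']);k=float(z['k1']);D=np.array([k,0,0,0.])
    p=cv2.undistortPoints(np.array([[[u,v]]],float),K,D)[0,0]; P=np.array(z['pose'])
    return P[:3,3],P[:3,:3]@np.array([p[0],p[1],1])
def atz(z,u,v,h):
    o,d=ray(z,u,v); return o+d*(h-o[2])/d[2]
def dep(z,u,v):
    o,d=ray(z,u,v); return o+d*float(z['d'][int(round(v)),int(round(u))])
E
python3 - <<'E'
from h import *
grab('top','t1');grab('side','s1')
s=r.get_state();print(s)
E
```

```text
pics
{'time_s': 0.1, 'joints': array([ 8.95016653e+01,  2.05884106e+01,  6.39246059e-01, -1.66521911e-02,
       -7.01367390e+01, -1.65071274e+01]), 'qd': array([-0.11696342,  0.06634118,  0.17086809,  0.03751439,  0.00271741,
       -0.03405788]), 'joint_torque': array([-3.33670185e-03, -5.84165311e+01,  2.93753082e+01,  7.01569766e+00,
        1.01664191e-02, -5.20884669e-05]), 'tcp_pos': array([0.19731765, 0.64507495, 0.23670929]), 'eef_rot': array([ 1.79913189e+02, -9.40054850e-03, -1.70111247e+01]), 'contact_force': array([-0.84813848,  0.13366195, -0.51614276]), 'moment': array([-0.08626641, -0.00941424, -0.04551004]), 'gripper_width': 0.08767245963524012}
```

View pics/t1.png

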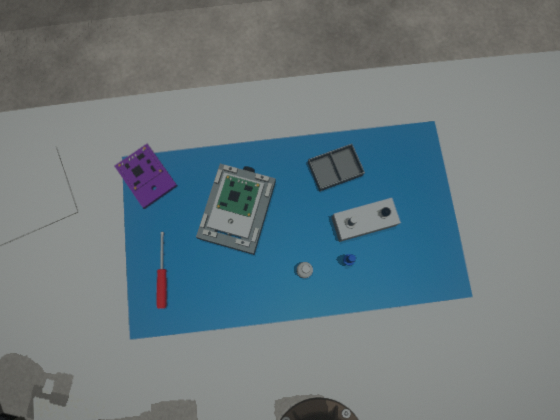

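View pics/s1.png

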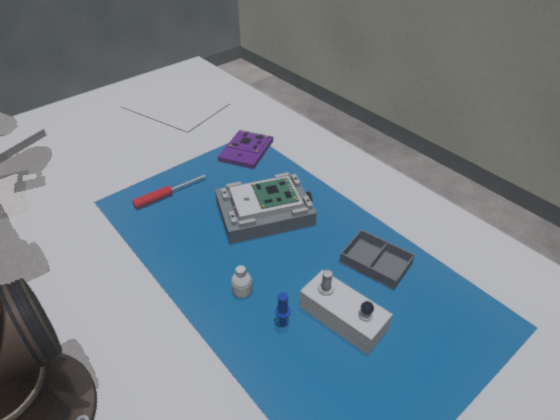

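Top view: rack at (366,219), locking pin at about (351,222), ball pin (386,212), carrier hole about (230,221). The side view agrees, with the blue look-alike separate. Now an enlarged crop.

```bash
python3 - <<'E'
from h import *
z=np.load('pics/t1.npz');im=z['im'][:,:,::-1]
a=cv2.resize(im[160:260,190:290],None,fx=4,fy=4,interpolation=2)
b=cv2.resize(im[190:250,325:405],None,fx=5,fy=5,interpolation=2)
c=np.zeros((400,800,3),np.uint8);c[:,:400]=a;c[:300,400:]=b
cv2.imwrite('pics/c1.png',c)
print(z['pose'],z['mtx'],z['k1'])
for n,u,v,h in [('hole',230,221,.056),('pin',351,222,.098),('ball',386,212,.12)]: print(n,atz(z,u,v,h),dep(z,u,v))
E
```

```text
[[-0.11888872 -0.96968874  0.21346948  0.37276398]
 [-0.99287407  0.11787096 -0.01753593  0.05903696]
 [-0.00815746 -0.21403313 -0.97679234  1.07885825]
 [ 0.          0.          0.          1.        ]] [[405.64684624   0.         274.37412901]
 [  0.         405.64684624 208.62923702]
 [  0.           0.           1.        ]] -0.04949415634110999
hole [0.57775841 0.15767763 0.056     ] [0.58125303 0.15935919 0.03856295]
pin [ 0.53098033 -0.14157206  0.098     ] [ 0.53259687 -0.14362173  0.08797832]
ball [ 0.54143995 -0.22525673  0.12      ] [ 0.54733973 -0.23520047  0.08646203]
```

View pics/c1.png

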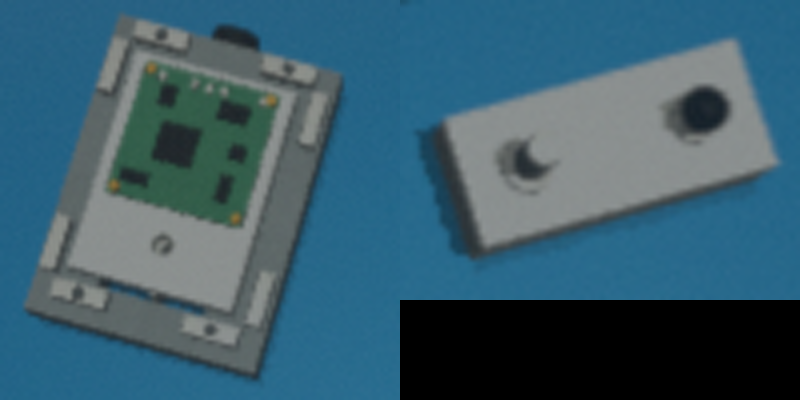

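```bash
cat >> h.py <<'E'
def plan(x,y,z,yaw):
    s=r.get_state(); p=s['tcp_pos'];e=s['eef_rot'];a=np.radians(e[2])
    d=np.array([x,y,z])-p; c,sn=np.cos(a),np.sin(a)
    dy=(yaw-e[2]+180)%360-180
    print('tcp',p.round(4),'rot',e.round(2),'F',s['contact_force'].round(1),'w',round(s['gripper_width'],4),'t',s['time_s'])
    print('units x %.2f y %.2f z %.2f yaw %.2f(tool, sign flipped: z down)'%((c*d[0]+sn*d[1])/.025,(sn*d[0]-c*d[1])/.025,-d[2]/.025,-dy/4))
E
python3 - <<'E'
from h import *
z=np.load('pics/t1.npz')
S=np.array([atz(z,u,v,.04)[:2] for u,v in [(220,163.75),(275.5,178.75),(254.5,254.5),(196.25,236.25)]])
R=np.array([atz(z,u,v,.05)[:2] for u,v in [(333.6,214),(392.6,197.6),(400.6,223),(341,240)]])
print('stand',S.mean(0),'dims',np.linalg.norm(np.roll(S,-1,0)-S,axis=1)); 
d=S[0]-S[3]+S[1]-S[2]; print('x dir',np.degrees(np.arctan2(d[1],d[0])), 'nominal',S.mean(0)-.045*d/np.linalg.norm(d))
print('rack',R.mean(0),np.linalg.norm(np.roll(R,-1,0)-R,axis=1)); d=R[1]-R[0]+R[2]-R[3];print('long dir',np.degrees(np.arctan2(d[1],d[0])));u=d/np.linalg.norm(d);print('pin hole',R.mean(0)-.045*u)
print('hole',atz(z,230.5,221,.056),'pintop',atz(z,354.2,220.4,.098),'collar',atz(z,350.4,224,.055),'bottle',atz(z,305,270,.06))
plan(.53,-.145,.237,0)
E
```

```text
stand [0.61468327 0.13855443] dims [0.15542944 0.20879431 0.15883987 0.20481517]
x dir -22.247409579307607 nominal [0.57303318 0.15559174]
rack [ 0.54269611 -0.19429283] [0.16203546 0.06957562 0.16184694 0.06987951]
long dir -81.19983399119297
pin hole [ 0.53581162 -0.14982258]
hole [0.57760389 0.15640011 0.056     ] pintop [ 0.53397962 -0.15003854  0.098     ] collar [ 0.53295359 -0.14801144  0.055     ] bottle [ 0.43084527 -0.01637594  0.06      ]
tcp [0.1973 0.6451 0.2367] rot [ 1.7991e+02 -1.0000e-02 -1.7010e+01] F [-0.8  0.1 -0.5] w 0.0877 t 0.1
units x 21.97 y 26.33 z -0.01 yaw -4.25(tool, sign flipped: z down)
```

```bash
for i in 1 2 3 4 5; do python3 -m inch '[{"x":0.8,"y":0.97},{"x":0.8,"y":0.97},{"x":0.8,"y":0.97},{"x":0.8,"y":0.97},{"x":0.8,"y":0.97}]' | tail -3; done
for i in 1 2 3; do python3 -m inch '[{"yaw":1},{"yaw":1},{"yaw":1},{"yaw":1},{"yaw":1}]' -0.1| tail -3; done
python3 -c "
from h import *
plan(.535,-.149,.15,-81.2)"
```

```text
tcp [0.1973 0.6451 0.2367] rot [ 1.7991e+02 -1.0000e-02 -1.7010e+01] F [-0.8  0.1 -0.5] w 0.0877 t 0.1
units x 22.21 y 26.42 z 3.47 yaw 16.05(tool, sign flipped: z down)validation failed for argument at $[0]...
validation failed for argument at $[0]...
validation failed for argument at $[0]...
validation failed for argument at $[0]...
validation failed for argument at $[0]...
validation failed for argument at $[0]...
validation failed for argument at $[0]...
validation failed for argument at $[0]...
```

```bash
python3 -m inch '[{"x":0.8,"y":0.97,"z":0,"yaw":0},{"x":0.8,"y":0.97,"z":0,"yaw":0},{"x":0.8,"y":0.97,"z":0,"yaw":0},{"x":0.8,"y":0.97,"z":0,"yaw":0},{"x":0.8,"y":0.97,"z":0,"yaw":0}]'
```

```text
time_s: 0.52
tcp_pos: [0.2566, 0.4981, 0.2316]
eef_rot: [179.5, -0.1, -16.7]
contact_force: [0.8, -0.2, -0.6]
gripper_width: 0.0875
```

```bash
for i in 1 2 3 4; do python3 -m inch '[{"x":0.8,"y":0.97,"z":0,"yaw":0},{"x":0.8,"y":0.97,"z":0,"yaw":0},{"x":0.8,"y":0.97,"z":0,"yaw":0},{"x":0.8,"y":0.97,"z":0,"yaw":0},{"x":0.8,"y":0.97,"z":0,"yaw":0}]' | sed -n 2,3p; done
for i in 1 2 3; do python3 -m inch '[{"x":0,"y":0,"z":0,"yaw":1},{"x":0,"y":0,"z":0,"yaw":1},{"x":0,"y":0,"z":0,"yaw":1},{"x":0,"y":0,"z":0,"yaw":1},{"x":0,"y":0,"z":0,"yaw":1}]' -0.1| sed -n 2,3p; done
python3 -c "
from h import *
plan(.535,-.149,.15,-81.2)"
```

```text
tcp_pos: [0.3185, 0.3443, 0.231]
eef_rot: [179.3, -0.0, -16.7]
tcp_pos: [0.3799, 0.1908, 0.2321]
eef_rot: [179.3, 0.0, -16.6]
tcp_pos: [0.4414, 0.0378, 0.2336]
eef_rot: [179.4, -0.0, -16.5]
tcp_pos: [0.5033, -0.1154, 0.2345]
eef_rot: [179.5, 0.0, -16.5]
tcp_pos: [0.5035, -0.123, 0.2313]
eef_rot: [179.2, 0.1, -37.8]
tcp_pos: [0.5019, -0.1234, 0.2294]
eef_rot: [179.0, -0.1, -58.9]
tcp_pos: [0.5004, -0.1233, 0.2276]
eef_rot: [178.9, -0.4, -79.9]
tcp [ 0.5004 -0.1233  0.2276] rot [178.94  -0.35 -79.95] F [0.2 0.2 0.4] w 0.0395 t 3.4333
units x 1.25 y -1.18 z 3.11 yaw 0.31(tool, sign flipped: z down)
```

```bash
python3 -m inch '[{"x":0.6,"y":-0.6,"z":0,"yaw":0.3},{"x":0.6,"y":-0.6,"z":0,"yaw":0},{"x":0,"y":0,"z":0,"yaw":0}]'
python3 -c "
from h import *
grab('wrist','w1')
plan(.535,-.149,.15,-81.2)"
```

```text
time_s: 3.68
tcp_pos: [0.5347, -0.1481, 0.2269]
eef_rot: [178.9, -0.3, -81.4]
contact_force: [-0.2, -0.1, 0.3]
gripper_width: 0.0394
tcp [ 0.5335 -0.1476  0.2268] rot [178.87  -0.31 -81.46] F [-0.8 -0.2 -0.4] w 0.0395 t 3.7333
units x 0.06 y -0.05 z 3.07 yaw -0.06(tool, sign flipped: z down)
```

View pics/w1.png

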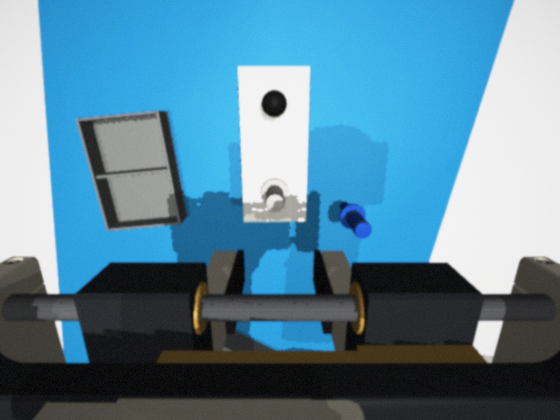

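The pin's handle top is at about (275,202) and its collar at (274,190); ball pin at (274,103). Gripper jaws are aligned across the rack.

```bash
python3 -c "
from h import *
z=np.load('pics/w1.npz')
print(z['pose'].round(3))
print(atz(z,275,202,.098),atz(z,274,190,.055),atz(z,239,66,.05),atz(z,309,66,.05),atz(z,307,222,.05),atz(z,242,222,.05),dep(z,275,202))
im=z['im'][:,:,::-1][165:235,230:320]
cv2.imwrite('pics/c2.png',cv2.resize(im,None,fx=7,fy=7,interpolation=2))"
```

```text
[[-0.989 -0.136 -0.062  0.551]
 [-0.148  0.944  0.296 -0.229]
 [ 0.018  0.302 -0.953  0.375]
 [ 0.     0.     0.     1.   ]]
[ 0.53758162 -0.15071868  0.098     ] [ 0.53849389 -0.15174491  0.055     ] [ 0.58966927 -0.26788847  0.05      ] [ 0.5224354  -0.27813875  0.05      ] [ 0.49599308 -0.11912071  0.05      ] [ 0.56865333 -0.10870975  0.05      ] [ 0.53755607 -0.15057131  0.09747615]
```

View pics/c2.png

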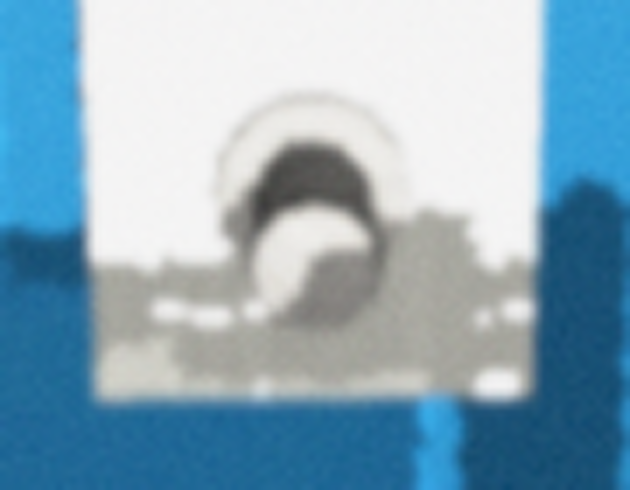

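```bash
cat >> h.py <<'E'
from scipy.spatial.transform import Rotation as Ro
def plan(x,y,z,yaw):
    s=r.get_state(); p=s['tcp_pos'];e=s['eef_rot']; R=Ro.from_euler('xyz',e,degrees=True)
    u=R.inv().apply(np.array([x,y,z])-p)/.025; dy=(yaw-e[2]+180)%360-180
    print('tcp',p.round(4),'rot',e.round(2),'F',s['contact_force'].round(1),'M',s['moment'].round(2),'w',round(s['gripper_width'],4),'t',round(s['time_s'],2))
    print('units x y z',u.round(2),'yaw %.2f'%(-dy/4))
E
python3 -c "
from h import *
plan(.5375,-.151,.069,-81.2)"
```

```text
tcp [ 0.5335 -0.1476  0.2268] rot [178.87  -0.31 -81.46] F [-0.8 -0.2 -0.4] M [ 0.13 -0.03  0.03] w 0.0395 t 3.73
units x y z [ 0.12 -0.26  6.31] yaw -0.06
```

```bash
python3 -m inch '[{"x":0.12,"y":-0.2,"z":0.9,"yaw":0},{"x":0,"y":-0.06,"z":0.9,"yaw":0},{"x":0,"y":0,"z":0.9,"yaw":0},{"x":0,"y":0,"z":0.7,"yaw":0},{"x":0,"y":0,"z":0,"yaw":0}]' |sed -n 2,3p
python3 -c "
from h import *
plan(.5375,-.151,.069,-81.2)"
```

```text
tcp_pos: [0.5376, -0.1498, 0.1392]
eef_rot: [179.0, -0.3, -81.5]
tcp [ 0.5376 -0.1498  0.1392] rot [178.96  -0.27 -81.52] F [ 0.  -0.  -0.2] M [ 0.11  0.06 -0.05] w 0.0392 t 4.15
units x y z [ 0.03 -0.04  2.81] yaw -0.08
```

```bash
python3 -m inch '[{"x":0.03,"y":-0.04,"z":0.8,"yaw":0},{"x":0,"y":0,"z":0.8,"yaw":0},{"x":0,"y":0,"z":0.6,"yaw":0},{"x":0,"y":0,"z":0.3,"yaw":0},{"x":0,"y":0,"z":0,"yaw":0}]' |sed -n 2,4p
python3 -c "
from h import *
plan(.5375,-.151,.069,-81.2)"
```

```text
tcp_pos: [0.5375, -0.1501, 0.0781]
eef_rot: [179.1, -0.3, -81.4]
contact_force: [0.4, 0.6, 0.6]
tcp [ 0.5375 -0.1501  0.0781] rot [179.05  -0.32 -81.42] F [0.4 0.6 0.6] M [ 0.08 -0.05 -0.02] w 0.0396 t 4.57
units x y z [ 0.03 -0.    0.37] yaw -0.05
```

```bash
python3 -m inch '[{"x":0.03,"y":0,"z":0.36,"yaw":0},{"x":0,"y":0,"z":0.0,"yaw":0}]' |sed -n 2,4p
python3 -m inch '[{"x":0,"y":0,"z":0,"yaw":0},{"x":0,"y":0,"z":0.0,"yaw":0},{"x":0,"y":0,"z":0,"yaw":0},{"x":0,"y":0,"z":0,"yaw":0},{"x":0,"y":0,"z":0,"yaw":0}]' -1 50
python3 -c "
from h import *
plan(.5375,-.151,.15,-81.2)"
```

```text
tcp_pos: [0.5382, -0.1508, 0.0704]
eef_rot: [179.1, -0.3, -81.4]
contact_force: [-1.0, -0.3, -0.8]
time_s: 5.15
tcp_pos: [0.5382, -0.151, 0.0731]
eef_rot: [179.2, -0.4, -81.4]
contact_force: [-0.2, -0.9, -1.8]
gripper_width: 0.017
tcp [ 0.5382 -0.151   0.0731] rot [179.2   -0.38 -81.37] F [-0.2 -0.9 -1.8] M [0.09 0.3  0.  ] w 0.017 t 5.15
units x y z [ 0.02  0.07 -3.08] yaw -0.04
```

```bash
python3 -m inch '[{"x":0,"y":0,"z":-0.5,"yaw":0},{"x":0,"y":0,"z":-1,"yaw":0},{"x":0,"y":0,"z":-1,"yaw":0},{"x":0,"y":0,"z":-1,"yaw":0},{"x":0,"y":0,"z":-1,"yaw":0}]'
python3 -m inch '[{"x":0,"y":0,"z":-0.5,"yaw":-1},{"x":0,"y":0,"z":0,"yaw":-1},{"x":0,"y":0,"z":0,"yaw":-1},{"x":0,"y":0,"z":0,"yaw":-1},{"x":0,"y":0,"z":0,"yaw":-1}]' 
for i in 1 2; do python3 -m inch '[{"x":0,"y":0,"z":0,"yaw":-1},{"x":0,"y":0,"z":0,"yaw":-1},{"x":0,"y":0,"z":0,"yaw":-1},{"x":0,"y":0,"z":0,"yaw":-1},{"x":0,"y":0,"z":0,"yaw":-1}]' |sed -n 2,3p;done
python3 -c "
from h import *
plan(.577,.156,.17,-22.2)"
```

```text
time_s: 5.57
tcp_pos: [0.5375, -0.1499, 0.1842]
eef_rot: [178.8, -0.3, -81.5]
contact_force: [-0.2, -0.5, -1.3]
gripper_width: 0.017
time_s: 5.98
tcp_pos: [0.5421, -0.1498, 0.2067]
eef_rot: [179.6, -0.3, -60.7]
contact_force: [0.5, 0.0, -1.8]
gripper_width: 0.0169
tcp_pos: [0.5427, -0.1494, 0.2078]
eef_rot: [179.7, -0.2, -39.7]
tcp_pos: [0.5429, -0.149, 0.2083]
eef_rot: [179.7, -0.2, -18.7]
tcp [ 0.5429 -0.149   0.2083] rot [179.74  -0.2  -18.66] F [ 0.7  0.2 -1.3] M [-0.06 -0.08 -0.02] w 0.0172 t 6.82
units x y z [ -2.62 -12.     1.47] yaw 0.89
```

```bash
for i in 1 2; do python3 -m inch '[{"x":-0.23,"y":-1,"z":0,"yaw":0.1},{"x":-0.23,"y":-1,"z":0,"yaw":0.1},{"x":-0.23,"y":-1,"z":0,"yaw":0.1},{"x":-0.23,"y":-1,"z":0,"yaw":0.1},{"x":-0.23,"y":-1,"z":0,"yaw":0.1}]' |sed -n 2,3p;done
python3 -m inch '[{"x":0,"y":-1,"z":0,"yaw":0},{"x":0,"y":-1,"z":0,"yaw":0},{"x":0,"y":0,"z":0,"yaw":0},{"x":0,"y":0,"z":0,"yaw":0}]' |sed -n 2,3p
python3 -c "
from h import *
grab('wrist','w2')
plan(.577,.156,.14,-22.2)"
```

```text
tcp_pos: [0.5571, -0.021, 0.2082]
eef_rot: [179.8, -0.3, -20.8]
tcp_pos: [0.5766, 0.1127, 0.2089]
eef_rot: [-180.0, -0.4, -23.0]
tcp_pos: [0.5972, 0.1667, 0.2089]
eef_rot: [-179.9, -0.4, -22.7]
tcp [0.5973 0.1666 0.2089] rot [-179.84   -0.45  -22.74] F [ 1.   0.6 -2.1] M [ 0.07 -0.09 -0.01] w 0.017 t 8.03
units x y z [-0.61  0.71  2.75] yaw -0.14
```

View pics/w2.png

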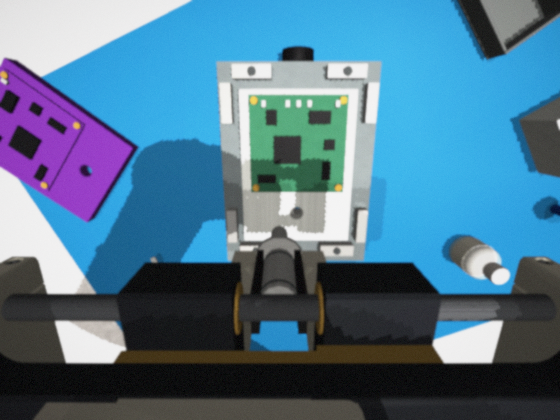

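Hole at about (297,212), held pin's tip at about (279,231). Crop for refinement.

```bash
python3 -c "
from h import *
z=np.load('pics/w2.npz')
im=z['im'][:,:,::-1][190:270,220:330]
im=cv2.convertScaleAbs(im,alpha=1.5,beta=20)
cv2.imwrite('pics/c3.png',cv2.resize(im,None,fx=7,fy=7,interpolation=2))"
```

```text
(no output)
```

View pics/c3.png

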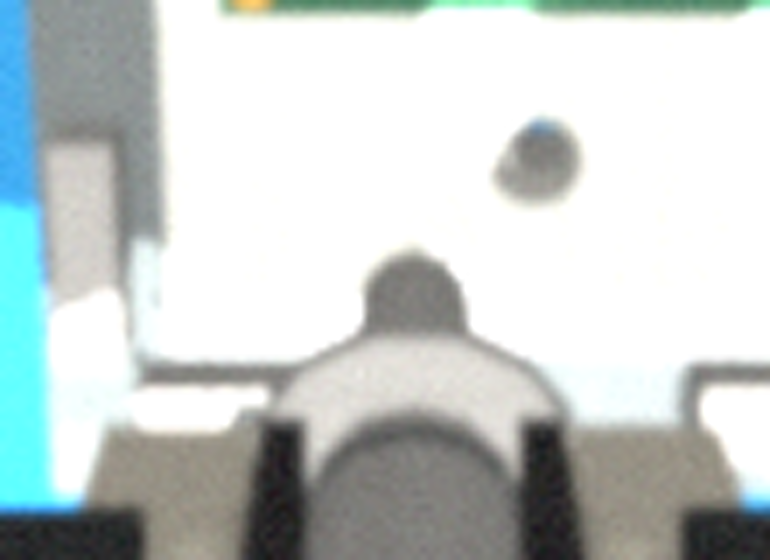

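```bash
cat >> h.py <<'E'
def proj(z,p):
    P=np.linalg.inv(np.array(z['pose'])); rv=cv2.Rodrigues(P[:3,:3])[0]
    return cv2.projectPoints(np.array([p],float),rv,P[:3,3],np.array(z['mtx']),np.array([float(z['k1']),0,0,0]))[0][0,0]
E
python3 -c "
from h import *
z=np.load('pics/w2.npz')
print('hole',atz(z,296.7,212.9,.056),dep(z,310,213))
s=r.get_state();R=Ro.from_euler('xyz',s['eef_rot'],degrees=True);p=s['tcp_pos']
for L in(.062,.0651):
  for dx in (-.003,0,.003): print(L,dx,'tip',proj(z,p+R.apply([dx,0,L])),'far',proj(z,p+R.apply([dx+.0045,0,L])),'collar far',proj(z,p+R.apply([dx+.015,0,L-.042])), 'collar left/right',proj(z,p+R.apply([dx,.015,L-.047])),proj(z,p+R.apply([dx,-.015,L-.047])))
S=np.array([atz(z,u,v,.04)[:2] for u,v in [(217,62),(382,62),(366,259),(226,256)]])
print(S.mean(0),np.linalg.norm(np.roll(S,-1,0)-S,axis=1)); d=S[0]-S[3]+S[1]-S[2]; print(np.degrees(np.arctan2(d[1],d[0])),S.mean(0)-.045*d/np.linalg.norm(d))
dd=z['d'];print(dd[224:262:3,279].round(4)); print([dep(z,279,v).round(4) for v in (228,230,233)])
"
```

```text
hole [0.57840128 0.15653098 0.056     ] [0.57305765 0.14386294 0.05621628]
0.062 -0.003 tip [280.97839713 236.23997079] far [280.99117593 230.58030528] collar far [281.56236381 240.18355997] collar left/right [306.81085059 266.79547056] [256.33612737 266.80959719]
0.062 0 tip [280.98690019 232.47461958] far [280.99977629 226.76817394] collar far [281.57596371 235.50909757] collar left/right [306.95441918 262.2554363 ] [256.22000619 262.26984928]
0.062 0.003 tip [280.99546794 228.67817187] far [281.00844237 222.92440132] collar far [281.58969332 230.78642306] collar left/right [307.09938259 257.66829592] [256.10275436 257.68299938]
0.0651 -0.003 tip [280.94732324 234.64320006] far [280.95974392 229.0470881 ] collar far [281.51445008 238.13794177] collar left/right [306.35936798 264.32349898] [256.69141948 264.33749166]
0.0651 0 tip [280.95558822 230.92002914] far [280.96810217 225.27827791] collar far [281.52758572 233.52822735] collar left/right [306.49829873 259.84380531] [256.57899819 259.85807749]
0.0651 0.003 tip [280.96391522 227.16651891] far [280.97652342 221.47860416] collar far [281.54084449 228.87175537] collar left/right [306.63855651 255.31840383] [256.46550066 255.3329595 ]
[0.61762692 0.13891927] [0.15596639 0.20523197 0.16020405 0.20167111]
-22.681436015713388 [0.57610708 0.15627159]
[0.3203 0.219  0.213  0.2078 0.1803 0.1783 0.1788 0.1795 0.1783 0.1743
 0.1707 0.1663 0.1634]
[array([0.6039, 0.1656, 0.1533]), array([0.604 , 0.1655, 0.1577]), array([0.604 , 0.1655, 0.1632])]
```

```bash
python3 -m inch '[{"x":-0.3,"y":0.35,"z":0.6,"yaw":0},{"x":-0.29,"y":0.39,"z":0.6,"yaw":0},{"x":0,"y":0,"z":0.6,"yaw":0},{"x":0,"y":0,"z":0.6,"yaw":0},{"x":0,"y":0,"z":0.4,"yaw":0}]' |sed -n 2,3p
python3 -m inch '[{"x":0,"y":0,"z":0.2,"yaw":0},{"x":0,"y":0,"z":0,"yaw":0},{"x":0,"y":0,"z":0,"yaw":0}]' |sed -n 2,3p
python3 -c "
from h import *
grab('wrist','w3')
plan(.5776,.1555,.132,-22.2)
z=np.load('pics/w3.npz')
im=z['im'][:,:,::-1][190:270,220:330]
im=cv2.convertScaleAbs(im,alpha=1.5,beta=20)
cv2.imwrite('pics/c4.png',cv2.resize(im,None,fx=7,fy=7,interpolation=2))"
```

```text
tcp_pos: [0.5771, 0.1522, 0.1398]
eef_rot: [-179.5, -0.7, -22.9]
tcp_pos: [0.5761, 0.1498, 0.133]
eef_rot: [-179.7, -0.6, -23.0]
tcp [0.5762 0.1499 0.1331] rot [-179.66   -0.59  -22.99] F [ 0.5  0.4 -1.9] M [-0.01 -0.01  0.01] w 0.0173 t 8.75
units x y z [-0.03 -0.23  0.05] yaw -0.20
```

View pics/c4.png

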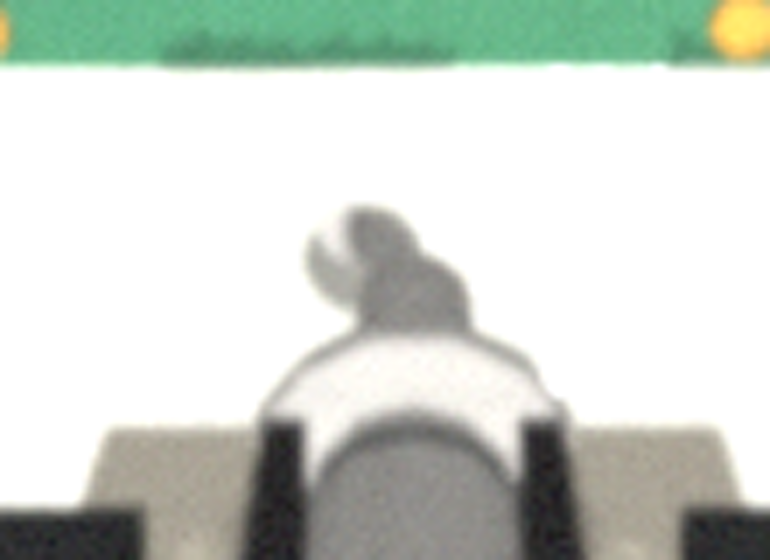

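```bash
python3 -c "
from h import *
z=np.load('pics/w3.npz');p=r.get_state()['tcp_pos'];R=Ro.from_euler('xyz',r.get_state()['eef_rot'],degrees=True)
h=atz(z,271.7,227.1,.056);t=atz(z,279,231.4,p[2]-.0645);print(h,t,t-p, R.inv().apply(h-t)/.025)
print([dep(z,279,v).round(4) for v in (228,230,233)])
q=p+(h-t);q[2]=.120;plan(*q,-22.7)"
```

```text
[0.57850832 0.15695806 0.056     ] [0.57742985 0.1511204  0.06863963] [ 0.00126339  0.00119995 -0.0645    ] [-0.05669375 -0.22879796  0.50639877]
[array([0.5828, 0.1488, 0.0769]), array([0.5827, 0.1488, 0.0807]), array([0.5826, 0.1488, 0.0863])]
tcp [0.5762 0.1499 0.1331] rot [-179.66   -0.59  -22.99] F [ 0.5  0.4 -1.9] M [-0.01 -0.01  0.01] w 0.0173 t 8.75
units x y z [-0.06 -0.23  0.53] yaw -0.07
```

```bash
python3 -m inch '[{"x":-0.05,"y":-0.25,"z":0.1,"yaw":0},{"x":0,"y":0,"z":0.1,"yaw":0},{"x":0,"y":0,"z":0,"yaw":0}]' |sed -n 2,4p
python3 -c "
from h import *
plan(.5773,.1557,.118,-22.7)"
```

```text
tcp_pos: [0.579, 0.1573, 0.1299]
eef_rot: [-179.5, -0.7, -23.0]
contact_force: [-0.3, -0.2, -1.0]
tcp [0.579  0.1573 0.1299] rot [-179.5    -0.72  -23.  ] F [-0.3 -0.2 -1. ] M [-0.04  0.13 -0.01] w 0.0172 t 9.0
units x y z [-0.04  0.09  0.47] yaw -0.07
```

```bash
python3 -m inch '[{"x":-0.04,"y":0.07,"z":0.05,"yaw":0},{"x":0,"y":0,"z":0.0,"yaw":0},{"x":0,"y":0,"z":0,"yaw":0}]' |sed -n 2,4p
python3 -c "
from h import *
plan(.5773,.1557,.118,-22.7)"
```

```text
tcp_pos: [0.5777, 0.1567, 0.1289]
eef_rot: [-179.5, -0.8, -23.0]
contact_force: [-0.7, 0.5, -1.4]
tcp [0.5777 0.1567 0.1289] rot [-179.45   -0.76  -22.96] F [-0.7  0.5 -1.4] M [ 0.07  0.03 -0.02] w 0.0172 t 9.25
units x y z [-0.    0.05  0.44] yaw -0.06
```

```bash
python3 -m inch '[{"x":0,"y":0.04,"z":0.12,"yaw":0},{"x":0,"y":0,"z":0.12,"yaw":0},{"x":0,"y":0,"z":0.0,"yaw":0}]' |sed -n 2,4p
python3 -m inch '[{"x":0,"y":0,"z":0.1,"yaw":0},{"x":0,"y":0,"z":0.0,"yaw":0}]' |sed -n 2,4p
python3 -m inch '[{"x":0,"y":0,"z":0.1,"yaw":0},{"x":0,"y":0,"z":0.0,"yaw":0}]' |sed -n 2,4p
python3 -c "
from h import *
plan(.5773,.1557,.118,-22.7)"
```

```text
tcp_pos: [0.5774, 0.1558, 0.1227]
eef_rot: [-179.4, -0.8, -22.9]
contact_force: [0.3, 1.0, -1.1]
tcp_pos: [0.5773, 0.1556, 0.1197]
eef_rot: [-179.4, -0.8, -23.0]
contact_force: [-1.1, -0.5, -0.9]
tcp_pos: [0.5773, 0.1555, 0.1168]
eef_rot: [-179.5, -0.8, -23.0]
contact_force: [0.1, -0.1, -1.8]
tcp [0.5773 0.1555 0.1168] rot [-179.46   -0.75  -22.96] F [ 0.1 -0.1 -1.8] M [-0.07  0.14  0.01] w 0.017 t 9.83
units x y z [-0.   -0.01 -0.05] yaw -0.07
```

```bash
for i in 1 2 3; do python3 -m inch '[{"x":0,"y":0,"z":0.1,"yaw":0},{"x":0,"y":0,"z":0.0,"yaw":0}]' |sed -n 2,4p; done
python3 -c "
from h import *
plan(.5773,.1557,.118,-22.7)"
```

```text
tcp_pos: [0.5774, 0.1555, 0.114]
eef_rot: [-179.5, -0.8, -23.0]
contact_force: [-0.1, -0.5, -1.2]
tcp_pos: [0.5774, 0.1556, 0.1112]
eef_rot: [-179.5, -0.8, -23.0]
contact_force: [-0.1, 0.5, -1.7]
tcp_pos: [0.5775, 0.1555, 0.1085]
eef_rot: [-179.5, -0.8, -23.0]
contact_force: [-0.4, 0.4, -0.5]
tcp [0.5775 0.1555 0.1085] rot [-179.46   -0.75  -22.96] F [-0.4  0.4 -0.5] M [-0.07  0.11 -0.03] w 0.017 t 10.33
units x y z [-0.   -0.01 -0.38] yaw -0.06
```

Inside the hole. Feel for the stand's surface.

```bash
for i in 1 2 3 4; do python3 -m inch '[{"x":0,"y":0,"z":0.05,"yaw":0},{"x":0,"y":0,"z":0.0,"yaw":0}]' |sed -n '2p;4p'; done
```

```text
tcp_pos: [0.5775, 0.1556, 0.1071]
contact_force: [-1.3, 0.1, -0.5]
tcp_pos: [0.5776, 0.1556, 0.1057]
contact_force: [-0.5, -0.4, -1.9]
tcp_pos: [0.5777, 0.1556, 0.1044]
contact_force: [-0.2, 0.4, -1.7]
tcp_pos: [0.5781, 0.1557, 0.1041]
contact_force: [-1.5, -0.0, 0.1]
```

```bash
python3 -m inch '[{"x":-0.05,"y":0,"z":0.06,"yaw":0},{"x":-0.05,"y":0,"z":0.06,"yaw":0}]' |sed -n '2p;4p'; python3 -m inch '[{"x":-0.05,"y":0,"z":0.1,"yaw":0},{"x":-0.05,"y":0,"z":0.1,"yaw":0}]' |sed -n '2p;4p'
python3 -c "
from h import *
plan(.5777,.1556,.104,-22.7)"
```

```text
tcp_pos: [0.5776, 0.1562, 0.1038]
contact_force: [-1.3, -5.3, 11.9]
tcp_pos: [0.5777, 0.1562, 0.1036]
contact_force: [-4.6, -4.5, 20.7]
tcp [0.5777 0.1562 0.1036] rot [-179.35   -1.35  -22.72] F [-4.6 -4.5 20.7] M [-1.85  2.06  0.01] w 0.0172 t 11.33
units x y z [ 0.01  0.02 -0.02] yaw -0.00
```

```bash
for i in 1 2; do python3 -m inch '[{"x":-0.1,"y":0,"z":0.03,"yaw":0},{"x":-0.1,"y":0,"z":0.03,"yaw":0}]' |sed -n '2,4p';done
python3 -c "
from h import *
plan(.5777,.1556,.104,-22.7)"
```

```text
tcp_pos: [0.5749, 0.1577, 0.1042]
eef_rot: [-179.2, -1.6, -22.7]
contact_force: [3.3, -2.2, 0.4]
tcp_pos: [0.5728, 0.1598, 0.1041]
eef_rot: [-179.1, -1.9, -22.6]
contact_force: [4.0, -3.9, 3.3]
tcp [0.5728 0.1598 0.1041] rot [-179.1    -1.85  -22.63] F [ 4.  -3.9  3.3] M [-1.75 -1.84 -0.1 ] w 0.0169 t 11.67
units x y z [0.25 0.08 0.01] yaw 0.02
```

```bash
cat > q.py <<'E'
from h import *
s=r.get_state()
def tip(p,e): return np.array(p)+Ro.from_euler('xyz',e,degrees=True).apply([0,0,.0645])
T0=tip([.5775,.1555,.1085],[-179.46,-.75,-22.96])
A=Ro.from_euler('z',-22.5,degrees=True)
d=tip(s['tcp_pos'],s['eef_rot']); o=A.inv().apply(d-T0)*1000; f=A.inv().apply(s['contact_force'])
Z=Ro.from_euler('xyz',s['eef_rot'],degrees=True).as_matrix()[:,2]; l=np.degrees(A.inv().apply(Z))
print('tip off a=%.1f b(tool y)=%.1f z=%.1f | F x %.1f toolY %.1f up %.1f | lean a %.1f b %.1f yaw %.1f t %.1f'%(o[0],-o[1],d[2]*1000,f[0],-f[1],f[2],l[0],-l[1],s['eef_rot'][2],s['time_s']))
E
python3 q.py
```

```text
tip off a=-4.8 b(tool y)=-2.6 z=39.7 | F x 5.2 toolY 2.0 up 3.3 | lean a 1.9 b -0.9 yaw -22.6 t 11.7
```

```bash
for i in 1 2 3; do python3 -m inch '[{"x":0,"y":0.1,"z":0.04,"yaw":0},{"x":0,"y":0.1,"z":0.04,"yaw":0}]' >/dev/null; python3 q.py;done
```

```text
tip off a=-3.3 b(tool y)=-1.7 z=39.5 | F x -3.4 toolY -5.6 up 8.8 | lean a 2.1 b -1.3 yaw -22.6 t 11.8
tip off a=-3.0 b(tool y)=-1.7 z=39.4 | F x -6.3 toolY -4.3 up 9.4 | lean a 2.2 b -1.8 yaw -22.5 t 12.0
tip off a=-3.1 b(tool y)=-1.7 z=39.4 | F x -5.0 toolY -4.6 up 10.0 | lean a 2.4 b -2.3 yaw -22.5 t 12.2
```

```bash
python3 -m inch '[{"x":0,"y":0,"z":-0.1,"yaw":0},{"x":0,"y":0,"z":-0.02,"yaw":0}]' >/dev/null; python3 q.py; for i in 1 2; do python3 -m inch '[{"x":0,"y":0.1,"z":0,"yaw":0},{"x":0,"y":0,"z":0,"yaw":0}]' >/dev/null; python3 q.py;done
```

```text
tip off a=-4.5 b(tool y)=-2.1 z=42.1 | F x 2.8 toolY -0.3 up 0.7 | lean a 2.3 b -2.3 yaw -22.5 t 12.3
tip off a=-4.4 b(tool y)=-0.3 z=41.8 | F x 1.0 toolY 0.2 up -0.4 | lean a 2.3 b -2.4 yaw -22.5 t 12.5
tip off a=-4.1 b(tool y)=1.7 z=41.6 | F x -0.8 toolY -1.3 up -0.5 | lean a 2.3 b -2.5 yaw -22.5 t 12.7
```

```bash
python3 -m inch '[{"x":-0.03,"y":0,"z":0.09,"yaw":0},{"x":0,"y":0,"z":0.05,"yaw":0},{"x":0,"y":0,"z":0.05,"yaw":0}]' >/dev/null; python3 q.py;  python3 -m inch '[{"x":0.03,"y":0.03,"z":-0.07,"yaw":0},{"x":0.03,"y":0.08,"z":0,"yaw":0},{"x":0,"y":0,"z":0,"yaw":0}]' >/dev/null; python3 q.py
python3 -m inch '[{"x":0,"y":0,"z":0.09,"yaw":0},{"x":0,"y":0,"z":0.05,"yaw":0},{"x":0,"y":0,"z":0.05,"yaw":0}]' >/dev/null; python3 q.py
```

```text
tip off a=-3.4 b(tool y)=1.4 z=38.5 | F x -4.1 toolY 2.0 up 15.3 | lean a 2.5 b -2.5 yaw -22.4 t 12.9
tip off a=-2.8 b(tool y)=4.5 z=39.8 | F x -1.2 toolY -1.7 up 0.0 | lean a 2.4 b -2.5 yaw -22.4 t 13.2
tip off a=-2.7 b(tool y)=4.4 z=34.5 | F x -1.3 toolY -2.5 up 1.6 | lean a 2.4 b -2.5 yaw -22.5 t 13.4
```

```bash
for i in 1 2 3 4; do python3 -m inch '[{"x":0,"y":0,"z":0.08,"yaw":0},{"x":0,"y":0,"z":0.08,"yaw":0}]' >/dev/null; python3 q.py;done
```

```text
tip off a=-2.6 b(tool y)=4.2 z=29.8 | F x -1.2 toolY -2.7 up 1.0 | lean a 2.4 b -2.5 yaw -22.5 t 13.6
tip off a=-2.4 b(tool y)=4.0 z=25.2 | F x -0.9 toolY -1.9 up 1.6 | lean a 2.4 b -2.5 yaw -22.5 t 13.8
tip off a=-2.3 b(tool y)=3.9 z=20.6 | F x -1.9 toolY -2.9 up 1.3 | lean a 2.3 b -2.4 yaw -22.5 t 13.9
tip off a=-2.1 b(tool y)=3.7 z=16.1 | F x -2.0 toolY -2.7 up 1.3 | lean a 2.3 b -2.4 yaw -22.4 t 14.1
```

```bash
for i in 1 2 3; do python3 -m inch '[{"x":0,"y":0,"z":0.05,"yaw":0},{"x":0,"y":0,"z":0.05,"yaw":0}]' >/dev/null; python3 q.py;done
```

```text
tip off a=-1.7 b(tool y)=3.4 z=14.5 | F x -9.7 toolY 1.0 up 24.2 | lean a 2.4 b -2.4 yaw -22.4 t 14.2
tip off a=-1.8 b(tool y)=3.5 z=14.6 | F x -6.8 toolY 0.1 up 14.8 | lean a 2.4 b -2.4 yaw -22.3 t 14.4
tip off a=-1.8 b(tool y)=3.5 z=14.6 | F x -5.3 toolY -0.9 up 13.3 | lean a 2.5 b -2.4 yaw -22.3 t 14.6
```

```bash
python3 -m inch '[{"x":0,"y":0,"z":0,"yaw":0},{"x":0,"y":0,"z":0,"yaw":0}]' >/dev/null; python3 q.py; python3 -m inch '[{"x":0,"y":0,"z":0,"yaw":0},{"x":0,"y":0,"z":0,"yaw":0},{"x":0,"y":0,"z":0,"yaw":0},{"x":0,"y":0,"z":0,"yaw":0},{"x":0,"y":0,"z":0,"yaw":0}]' 0; python3 q.py; python3 -m inch '[{"x":0,"y":0,"z":-0.4,"yaw":0},{"x":0,"y":0,"z":-0.8,"yaw":0},{"x":0,"y":0,"z":-0.8,"yaw":0},{"x":0,"y":0,"z":-0.8,"yaw":0},{"x":0,"y":0,"z":-0.5,"yaw":0}]'
python3 -m inch '[{"x":0,"y":0,"z":-0.5,"yaw":0},{"x":0,"y":0,"z":0,"yaw":0},{"x":0,"y":0,"z":0,"yaw":0}]'
python3 -c "
from h import *
grab('wrist','w4');grab('side','s4')
z=np.load('pics/w4.npz');w=np.load('pics/s4.npz')
a=z['im'][40:300,180:420];b=w['im'][160:250,200:330]
a=cv2.resize(a,(400,433));b=cv2.resize(b,(400,277),interpolation=2)
c=np.zeros((433,800,3),np.uint8);c[:,:400]=a;c[:277,400:]=b
cv2.imwrite('pics/c5.png',c[:,:,::-1])"
```

```text
tip off a=-2.1 b(tool y)=3.8 z=15.0 | F x 0.8 toolY -1.9 up -0.9 | lean a 2.5 b -2.4 yaw -22.3 t 14.8
time_s: 15.17
tcp_pos: [0.57, 0.1492, 0.0777]
eef_rot: [-177.9, -2.3, -22.3]
contact_force: [0.1, -0.3, 0.2]
gripper_width: 0.0421
tip off a=-2.8 b(tool y)=6.9 z=13.3 | F x 0.2 toolY 0.3 up 0.2 | lean a 2.3 b -2.1 yaw -22.3 t 15.2
time_s: 15.58
tcp_pos: [0.5631, 0.1454, 0.1611]
eef_rot: [-178.4, -2.0, -22.4]
contact_force: [0.9, -0.1, 0.0]
gripper_width: 0.0439
time_s: 15.83
tcp_pos: [0.5639, 0.1457, 0.18]
eef_rot: [-178.0, -2.3, -22.4]
contact_force: [-0.4, -0.6, -0.7]
gripper_width: 0.0437
```

View pics/c5.png

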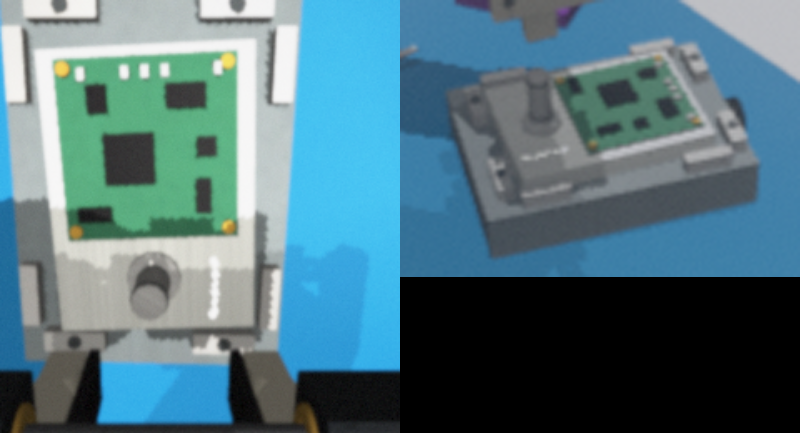

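Wrist and side crops show the pin upright with its collar on the flat carrier and the gripper clear. A depth check of the handle-top height, collar and carrier levels:

```bash
python3 -c "
from h import *
z=np.load('pics/w4.npz')
f=lambda x,y:(180+x*.6,40+y*.6)
for n,c in [('top',(150,301)),('collar',(150,258)),('carrier L',(85,300)),('carrier R',(235,300)),('carrier far',(240,250)),('stand',(30,340))]: print(n,dep(z,*f(*c)).round(4))"
```

```text
top [0.6353 0.1126 0.3305]
collar [0.5859 0.1512 0.0615]
carrier L [0.5761 0.1959 0.0556]
carrier R [0.5449 0.1169 0.0566]
carrier far [0.5706 0.1045 0.056 ]
stand [0.562  0.243  0.0407]
```

```bash
python3 -c "
from h import *
z=np.load('pics/w4.npz')
print(np.round([dep(z,270+i,220+j)[2] for i in (-5,0,5) for j in (-4,0,4)],4))
r.close_job()"
```

```text
[0.1046 0.1051 0.1051 0.1042 0.1053 0.1029 0.1042 0.1039 0.3305]
the job is handed in; nothing more can be done
```

I took the locking pin from the rack and put it through the carrier's hole. I slid the carrier until the pin dropped into the socket, seated the collar, released it and handed the job in. There is no verdict to report, because the interface gives none.

**Insertion:** the socket was about 5 mm from the hole's starting position. The highest wrist force I read was about 24 N, but readings come only at the end of each call, so brief peaks in between are not ruled out.

**Last checks, taken after release with the gripper raised clear:**

| Check | Measured | Expected |
|---|---|---|
| Collar top height | 61.5 mm | 61 mm (flush) |
| Handle top height | about 104–105 mm | 104 mm |
| Carrier top height, three points | 55.6–56.6 mm | 56 mm |

- **Upright and clear:** the pin looked upright in the wrist and side pictures, with the gripper clear of it.
- **Time:** about 16 s of the 64 s allowed.
- **Other items:** I only checked the area around the stand at the end, so the ball pin, bottle, tray and driver were not re-measured. I never moved to touch any of them.

**What went wrong or disagreed:**
- **Sliding under pressure:** this stuck and leaned the tool about 3.4°. I switched to lifting slightly, shifting the carrier and probing down, and that found the socket. The pin came upright on release.
- **Depth reading:** one reading near the edge of the handle top gave 330 mm, which I treated as an outlier because the eight readings around it agreed.

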